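Seat a press-fit connector with the bench hand press

TASK

Seat the white connector on the blue board carrier with the green hand press: lay the carrier flat between the rails of the press's nest, connector end first, and slide it home against the back stop. Then swing the sprung red lever down until the connector is pressed fully home and the lever comes up solid under your hand - the point differs from job to job, so feel for it and do not crush the connector - hold it there for a moment, and ease the lever all the way back up without letting it fly. Leave the carrier home in the nest, let go of everything, and leave the other things on the bench where they are.

Things in the scene. Friction and masses are not known exactly. Their poses are not given: they have to be found in the camera images.
- press: Green cast hand press fixed to the bench, 270 x 130 mm, 240 mm tall, ram top 300 mm. Origin at bench level below the ram's axis; x axis from its open front (robot side) to the column at the back, y to its left, z up. Base reaches x = -130 mm. Head above the nest: x -40 to 95, y -33 to 33, z 145 to 240 mm. Square column behind the head.
- nest_stop (a point): Middle of the front face of the nest's back stop (dark steel bar, 16 mm high), at x = 45 mm in the press's frame; axes as the press. The aluminium nest plate in front of it (x -130 to 55, y -52 to 52 mm) has its top about 56 mm above the bench, but is shimmed up to 5 mm higher or lower, which this point does not show: lower things onto it by feel.
- carrier: Loose blue carrier block, 200 x 60 x 17 mm, 0.3 to 0.6 kg, with a black circuit board on it (top at 20 mm). Origin in the middle of its underside, x axis along its length to the connector end, z up. Other parts on the board stand 10 mm above it at most. It fits between the nest rails with 3 mm on each side. Lies on the left or right of the bench.
- carrier_nose (a point): Middle of the carrier's connector-end face, at its underside, 100 mm from its origin; axes as the carrier. It goes against nest_stop.
- connector (a joint): How far the white connector (14 mm along the carrier, 50 mm across, 13 mm high, centred 45 mm from the connector end) is pushed into the board, m: 0 at first, underside 6 mm proud of the board (its top 39 mm above the carrier's underside); 0.006 fully home. It goes in against some 30 N from the ram and stays where it is pushed.
- connector_top (a point): Middle of the white connector's top face.
- lever (a joint): Lever angle, rad: 0 up at rest, grows as it swings to the front and down; 1.15 at most. Ram travel 30 mm per rad. A spring drives it back up (let go, it flies): 5 N at the grip, 10 N as the connector goes in. The presser meets the connector at 0.37 to 0.70 rad and has it home 0.2 rad later; there it comes up solid: 20 N at the grip is some 100 N on the connector, over 300 N crushes it.
- lever_hinge (a point): On the axis of the lever's shaft, which runs along the press's y axis; at x = 30, y = 0, z = 190 mm in the press's frame; axes as the press.
- lever_grip (a point): Middle of the lever's red round cross grip: 24 mm thick, 85 mm long along the press's y axis, 190 mm from the hinge axis, 118 mm to the right (-y) of the press's middle plane. At rest it stands 50 degrees above level to the front of the hinge, 0.335 m above the bench; axes turn with the lever. The 14 mm rod that carries it lies 66 mm right of the middle plane.
- ram: The ram; origin in the middle of the underside of its steel presser bar (22 mm in x, 56 mm in y), 111 mm above the bench when the lever is up.
- multimeter: Bystander: yellow multimeter, 185 x 86 x 40 mm, lying flat; origin at the middle of its underside, x along its length.
- speaker: Bystander: round black loudspeaker, 100 mm diameter, 54 mm high; origin under its middle.
- solder_reel: Bystander: blue reel of solder, 64 mm diameter, 44 mm high; origin under its middle.
- dispenser: Bystander: blue pump bottle with a steel top, 68 mm diameter, 134 mm high; origin under its middle.
- part_bin: Bystander: black open bin with spare connectors, 110 x 160 x 50 mm; origin under its middle.
- screwdriver: Bystander: screwdriver with a red handle lying at the bench's left side; x along its length.
- tape_roll: Bystander: yellow roll of tape, 76 mm diameter, 19 mm high; origin under its middle.
- nest_mouth (a point): Point midway between the front ends of the nest's two steel rails, at x = -75 mm in the press's frame; axes as the press. The rails, 9 mm high and 66 mm apart inside, run from here along x to the back stop; flared lead-ins reach 24 mm further to the front. A carrier can be lowered between the rails from above in front of the head, then slid back.
Not all that is in view belongs to the job. What is shaped like the carrier but turquoise is not meant.

How it is judged:
By the outcome, as a careful person would: the job done as asked, in the order asked, and still so for the second after the job is handed in, with the robot touching nothing.
It also fails if it takes over 72 s, if anything falls off the work surface, if the arm or the gripper's body presses on something with over 40 N, if the wrist force passes 120 N, or if a joint passes its speed limit or range.

ROBOT

A 7-joint arm with a two-finger parallel gripper is mounted at the origin on the work surface. World frame = base frame: x ahead of the robot, y to its left, z up, the work surface at z = 0. Lengths are in m, angles in rad, forces in N, time in s.
With the tool pointing down it reaches from about 0.425 to 0.875 m from the base axis. Payload 9.9 kg.
Tool frame: the origin (TCP) lies midway between the tips of the shut fingers; the grasp point (between the pads) lies 19 mm behind it (grasp_offset is the distance from the TCP to the grasp point, in m); z points along the fingers, y is the line along which they close (so a half turn about z gives the same grasp; the last joint's range is limited). The gripper opens to 85 mm and grips with 20 to 120 N. Pads are 22 mm wide; open, the fingers measure 114 mm over their backs; the gripper's body (76 mm by 85 mm) begins 54 mm behind the grasp point. The pads swing forward as they close: fully open they stand 13 mm farther back than shut.
Start: joints at [-1.322, 0.576, 0.025, 1.437, -0.015, 1.129, -0.057], TCP at [0.221, 0.638, 0.197] pointing down, gripper open.
Joint ranges: [-2.76, 2.76], [-0.34, 2.15], [-1.52, 1.57], [0.19, 2.46], [-1.09, 4.23], [0.17, 1.99], [-2.82, 2.82]. Speed limits (rad/s): [2.22, 2.22, 3.01, 3.01, 3.14, 3.14, 3.14].

INTERFACE

Orientations are given as a 3x3 rotation matrix whose columns are the frame's x, y, z axes.
In Python, from workcell import get_state, snapshot, camera_model, hand_in, grasp_offset gives the robot as it stands.
- The arm moves only by the shell command python3 -m inch 'ROWS' [FORCE]. ROWS is JSON, a list of rows, each an object with "linear": the shift along the tool's x, y, z in mm, a list of three; "turn": the turn about the tool's z in rad; "jaw": the opening, from 0 (shut) to 1 (fully open). In form: [{"linear": [dx, dy, dz], "turn": turn, "jaw": jaw}, ...]. A call has 1 to 8 rows; each row shifts and turns the commanded pose from where the row before left it, along the tool's axes as they then stand; what a row does not reach is not made up. A row lasts 1/8 s, in which the tool goes at most 62.5 mm and 10.7 degrees, less where a joint would pass 70% of its speed; a pose out of reach is approached as far as the arm can. A call is refused whole if a number of a shift passes 62.5 or a number of a turn 0.188, either way. A call with a gripper value outside its range is refused whole. The fingers move at their own pace and stop on an object; FORCE is the grip in N (left out, the last holds). Time passes only in rows, so rows that do not move let the fingers close. It gives the time, the measured TCP pose, the force, the opening and the grip force at its end, in the units of the state.
- get_state(): the state, without advancing time (a new reading comes with each control period).
- snapshot(name): name is "scene" or "top"; returns the picture (384x512x3 uint8, blue, green, red); there is no depth.
- camera_model(name): a dict with "mtx" (3x3 intrinsics, pixels), "k1" (the pictures are not rectified: a ray, as slopes to the right and down, at radius r is drawn at 1 + k1 r^2 times it, then the intrinsics apply), "R" (3x3) and "t" (3): a world point X has camera coordinates R X + t. Camera axes: x right, y down, z forward; pixel columns grow to the right and rows downward; lengths in m; the calibration is good to about 2 mm. A picture is of the moment at which its call begins. camera_model takes no time and is no camera call.
- hand_in(): hands the job in; it is judged then, once.
The state is a dict: "t": time; "joint_pos": joint angles; "dq": joint speeds; "tau": joint torques, N m; "tool_pos": TCP position; "eef_rot": TCP orientation; "ft_force": force on the tool from outside, world axes, zero at the start; "moment": the same for the moment, N m; "gripper_width": finger opening in m; "grasp_force": force on a finger pad.
Only numpy, scipy, OpenCV 4.12 (cv2) and the standard library are available. Lean on these libraries where they do the work, as an engineer would, in place of code of your own. Each camera call takes 0.05 s, during which the arm holds its last target. There are 200 camera calls.

## Working session

There is one attempt and no reset: what is moved stays moved. The work goes in short steps, Python scripts to look and compute and a shell command to move; the robot and the scene stay as the last step left them, time stands still between calls to the robot, and variables do not carry over. Pictures are saved under pics/ and viewed, at most 10 in all, crops included, and the job is handed in when it is done.

```bash
mkdir -p pics; ls; python3 - <<'E'
from workcell import *
import cv2, numpy as np
for n in ("scene","top"):
    cv2.imwrite(f"pics/{n}0.png",snapshot(n)); m=camera_model(n); print(n,{k:np.round(v,4).tolist() for k,v in m.items()})
s=get_state(); print(s, grasp_offset)
E
```

```text
pics
scene {'mtx': [[354.8728, 0.0, 257.2965], [0.0, 354.8728, 189.3199], [0.0, 0.0, 1.0]], 'k1': -0.0157, 'R': [[0.0604, 0.9981, 0.0121], [0.6741, -0.0319, -0.738], [-0.7362, 0.0527, -0.6747]], 't': [-0.0842, -0.1604, 1.5691]}
top {'mtx': [[466.8348, 0.0, 255.6954], [0.0, 466.8348, 195.7899], [0.0, 0.0, 1.0]], 'k1': -0.1441, 'R': [[0.0084, -0.9999, -0.0116], [-0.9955, -0.0073, -0.0944], [0.0943, 0.0124, -0.9955]], 't': [0.0472, 0.4834, 1.9032]}
{'t': 0.1, 'joint_pos': array([-1.32180287,  0.57641712,  0.02486565,  1.437776  , -0.01501081,
        1.12900815, -0.05645575]), 'dq': array([-2.17548199e-03, -3.25526047e-04, -1.90249486e-03, -1.12173042e-03,
        2.53866634e-05, -1.04051872e-03,  8.58114480e-04]), 'tau': array([ 5.54072132e-03, -7.67306828e+01,  2.25719824e+00, -2.86612380e+01,
        1.56798342e-02,  8.48836033e-03,  3.63603453e-05]), 'tool_pos': array([0.22037192, 0.63755771, 0.19676706]), 'eef_rot': array([[-9.45152224e-01,  3.26629938e-01, -3.96998780e-04],
       [ 3.26630171e-01,  9.45151238e-01, -1.36730488e-03],
       [-7.13788188e-05, -1.42198303e-03, -9.99998986e-01]]), 'ft_force': array([ 0.48777019, -0.02621253, -0.14188795]), 'moment': array([-0.04864296, -0.05074791, -0.01050535]), 'grasp_force': 0.0, 'gripper_width': 0.08540237788145862} 0.0187
```

View pics/scene0.png

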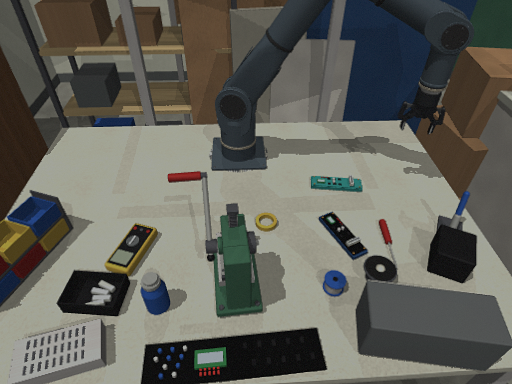

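View pics/top0.png

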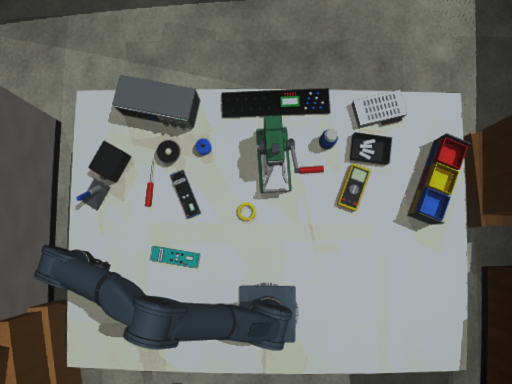

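The scene view shows the press at about (235,265) and the blue carrier at (343,235). In the top view the carrier is at (185,194), the press at (273,160), its red grip at (311,170), and the turquoise decoy at (175,257). Next I'll look closer.

```bash
cat > h.py <<'E'
import numpy as np, cv2
from workcell import *
def ray(n,uv):
    m=camera_model(n); K=np.array(m["mtx"]); R=np.array(m["R"]); t=np.array(m["t"])
    d=(np.array(uv,float)-K[:2,2])/[K[0,0],K[1,1]]
    u=d.copy()
    for _ in range(20): u=d/(1+m["k1"]*(u@u))
    return -R.T@t, R.T@np.append(u,1)
def cast(n,uv,z):
    o,d=ray(n,uv); return o+d*(z-o[2])/d[2]
def proj(n,X):
    m=camera_model(n); K=np.array(m["mtx"]); c=np.array(m["R"])@X+np.array(m["t"])
    u=c[:2]/c[2]; u=u*(1+m["k1"]*(u@u)); return K[:2,:2]@u+K[:2,2]
E
python3 - <<'E'
import cv2,numpy as np
t=cv2.imread("pics/top0.png"); s=cv2.imread("pics/scene0.png")
a=cv2.resize(t[160:225,160:220],None,fx=6,fy=6,interpolation=cv2.INTER_CUBIC)
b=cv2.resize(t[110:210,245:330],None,fx=4.6,fy=4.6,interpolation=cv2.INTER_CUBIC)
a=cv2.resize(a,(360,390)); b=cv2.resize(b,(391,460))
o=np.zeros((460,760,3),np.uint8); o[:390,:360]=a; o[:460,365:756]=b
cv2.imwrite("pics/c1.png",o)
a=cv2.resize(s[205:265,310:375],(390,360),interpolation=cv2.INTER_CUBIC)
b=cv2.resize(s[160:320,160:275],(395,550),interpolation=cv2.INTER_CUBIC)
o=np.zeros((550,795,3),np.uint8); o[:360,:390]=a; o[:550,400:]=b
cv2.imwrite("pics/c2.png",o)
E
```

```text
(no output)
```

View pics/c1.png

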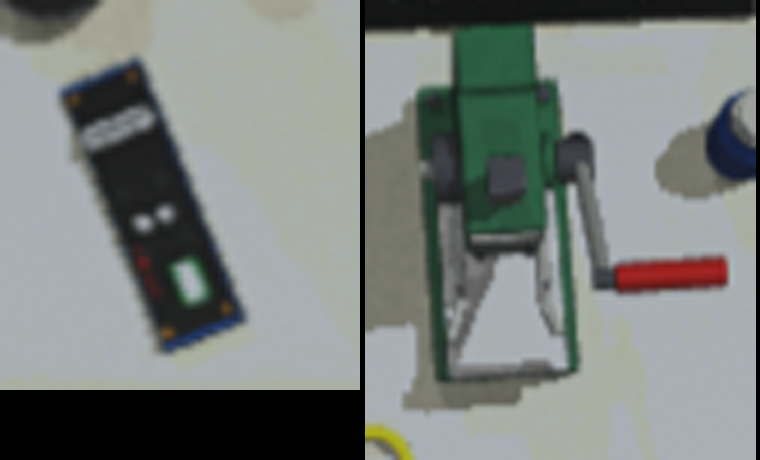

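View pics/c2.png

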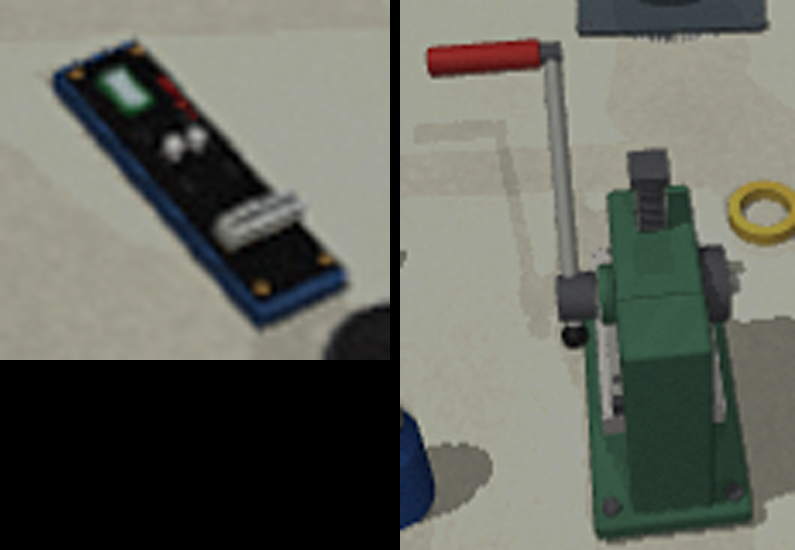

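The connector end of the carrier points away from the robot (up in the top view), and the press front faces the robot. Now I'll turn these pixels into positions.

```bash
python3 - <<'E'
from h import *
np.set_printoptions(precision=4,suppress=True)
t=lambda x,y:((x-365)/4.6+245,y/4.6+110)
s=lambda x,y:(160+(x-400)*115/395,160+y*160/550)
c=[cast("top",(x/6+160-.4,y/6+160-.4),.018) for x,y in((64,94),(138,62),(243,320),(165,350))]
c=np.array(c); print(c, c.mean(0)); d=(c[0]+c[1]-c[2]-c[3]); print("len",np.linalg.norm(d)/2,"w",np.linalg.norm(c[0]-c[1]),np.linalg.norm(c[3]-c[2]),"yaw",np.arctan2(d[1],d[0]))
cs=[cast("scene",(310+x/6-.4,205+y/6-.4),.018) for x,y in((55,77),(140,43),(345,270),(262,312))]; cs=np.array(cs); print(cs,cs.mean(0)); d=cs[2]+cs[3]-cs[0]-cs[1]; print(np.linalg.norm(d)/2,np.arctan2(d[1],d[0]))
def tri(a,b):
    (o1,d1),(o2,d2)=ray("top",a),ray("scene",b)
    k=np.linalg.lstsq(np.c_[d1,-d2],o2-o1,rcond=None)[0]
    p,q=o1+k[0]*d1,o2+k[1]*d2; return (p+q)/2,np.linalg.norm(p-q)
print("ram",tri(t(507,172),s(648,165)),cast("top",t(507,172),.3),cast("scene",s(648,165),.3))
print("grip",tri(t(672,273),s(485,58)),cast("top",t(672,273),.335),cast("scene",s(485,58),.335))
for a,b in(("top",[t(617,276),t(727,271)]),("scene",[s(538,53),s(430,62)])):
    p,q=[cast(a,u,.335) for u in b]; print(p,q,np.arctan2(*( (p-q)[:2]))*-1, np.linalg.norm(p-q))
p,q=[cast("top",u,.056) for u in (t(443,378),t(549,364))]; print("nestfront",p,q)
p,q=[cast("top",u,.02) for u in (t(438,381),t(577,374))]; print("basefront",p,q,np.arctan2(-(p-q)[0],(p-q)[1]),np.linalg.norm(p-q))
p,q=[cast("scene",u,.02) for u in (s(600,533),s(752,517))]; print("baserear",p,q,np.linalg.norm(p-q))
# edges of blue grip mask
E
```

```text
[[0.5672 0.4094 0.018 ]
 [0.5899 0.3578 0.018 ]
 [0.4106 0.2806 0.018 ]
 [0.3893 0.3343 0.018 ]] [0.4893 0.3455 0.018 ]
len 0.19416220778226392 w 0.056351140208882156 0.057808379065388424 yaw 0.4031459390707058
[[0.4193 0.2781 0.018 ]
 [0.3941 0.3348 0.018 ]
 [0.5697 0.4097 0.018 ]
 [0.5951 0.3569 0.018 ]] [0.4946 0.3449 0.018 ]
0.19176909273240858 0.41253715583870065
ram (array([ 0.6317, -0.0223,  0.2962]), np.float64(0.0016414113952111502)) [ 0.6309 -0.023   0.3   ] [ 0.6355 -0.0214  0.3   ]
grip (array([ 0.5474, -0.1457,  0.3333]), np.float64(0.002979173566006926)) [ 0.5473 -0.147   0.335 ] [ 0.5494 -0.1438  0.335 ]
[ 0.5447 -0.1053  0.335 ] [ 0.5492 -0.1888  0.335 ] 0.054414246509583396 0.08355430280673093
[ 0.5454 -0.1037  0.335 ] [ 0.5522 -0.1851  0.335 ] 0.08363182847327127 0.08163994445001754
nestfront [0.4948 0.0253 0.056 ] [ 0.508  -0.0682  0.056 ]
basefront [0.4958 0.0298 0.02  ] [ 0.503  -0.0952  0.02  ] 0.057912662464310254 0.1251714731882374
baserear [ 0.7739 -0.0713  0.02  ] [0.7665 0.0523 0.02  ] 0.12382092530532023
```

```bash
python3 -m inch '[{"linear":[-38.6,-28.6,0],"turn":0,"jaw":1},{"linear":[-38.6,-28.6,0],"turn":0,"jaw":1},{"linear":[-38.6,-28.6,0],"turn":0,"jaw":1},{"linear":[-38.6,-28.6,0],"turn":0,"jaw":1},{"linear":[-38.6,-28.6,0],"turn":0,"jaw":1},{"linear":[-38.6,-28.6,0],"turn":0,"jaw":1},{"linear":[-38.6,-28.6,0],"turn":0,"jaw":1},{"linear":[-38.6,-28.6,0],"turn":0,"jaw":1}]' 100
python3 -m inch '[{"linear":[0,0,15],"turn":-0.185,"jaw":1},{"linear":[0,0,15],"turn":-0.185,"jaw":1},{"linear":[0,0,15],"turn":-0.185,"jaw":1},{"linear":[0,0,15],"turn":-0.185,"jaw":1},{"linear":[0,0,0],"turn":0,"jaw":1},{"linear":[0,0,0],"turn":0,"jaw":1}]'
python3 - <<'E'
from h import *
s=get_state(); p=s["tool_pos"]; print(p,s["eef_rot"].round(3).tolist())
T=snapshot("top"); S=snapshot("scene"); cv2.imwrite("pics/t1.png",T); cv2.imwrite("pics/s1.png",S)
o=[]
for n,I in(("top",T),("scene",S)):
    f=3; a=proj(n,p+[0,0,.15]).astype(int); x0=max(0,a[0]-65); y0=max(0,a[1]-95); c=cv2.resize(I[y0:y0+190,x0:x0+130],None,fx=f,fy=f,interpolation=cv2.INTER_CUBIC)
    for k in range(0,8):
        q=(proj(n,p+[0,0,k*.05])-[x0,y0]+.5)*f; cv2.circle(c,tuple(int(v) for v in q),3,(0,0,255) if k%2 else (0,255,255),-1)
    print(n,x0,y0); b=np.zeros((570,390,3),np.uint8); b[:c.shape[0],:c.shape[1]]=c; o.append(b)
cv2.imwrite("pics/w1.png",np.hstack(o))
E
```

```text
t: 1.1
tool_pos: [0.4382, 0.3194, 0.1973]
eef_rot: [[-0.945, 0.327, -0.0], [0.327, 0.945, -0.0], [0.0, -0.0, -1.0]]
ft_force: [0.7, -0.6, 0.3]
gripper_width: 0.0855
grasp_force: 0.0
t: 1.85
tool_pos: [0.4378, 0.3209, 0.1378]
eef_rot: [[-0.92, -0.392, 0.0], [-0.392, 0.92, 0.0], [-0.0, 0.0, -1.0]]
ft_force: [0.6, 0.0, -0.0]
gripper_width: 0.0856
grasp_force: 0.0
[0.43780814 0.3208528  0.13784463] [[-0.92, -0.392, 0.0], [-0.392, 0.92, 0.0], [-0.0, 0.0, -1.0]]
top 114 105
scene 280 65
```

View pics/w1.png

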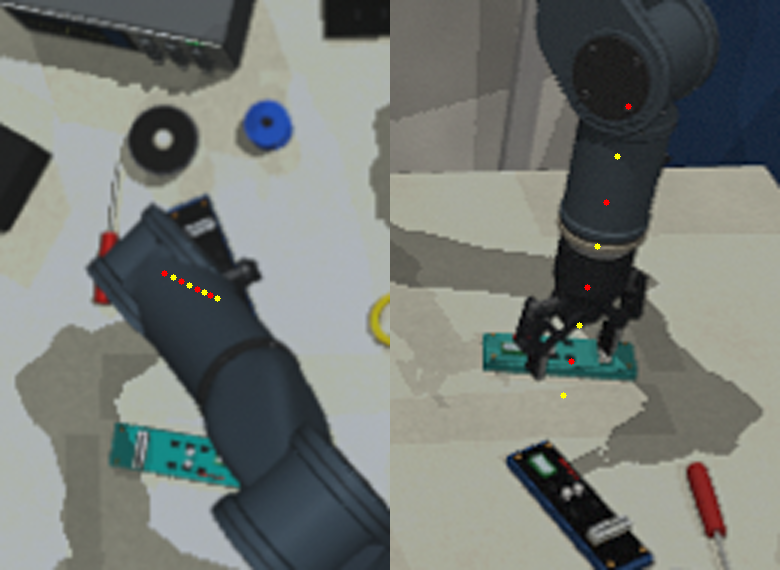

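The close crop shows the open gripper lined up across the carrier. The wrist links are about ±47 mm wide, which clears the lever rod. I'll descend and feel for the bench.

```bash
python3 -m inch '[{"linear":[0,0,35],"turn":0,"jaw":1},{"linear":[0,0,35],"turn":0,"jaw":1},{"linear":[0,0,28],"turn":0,"jaw":1},{"linear":[0,0,14],"turn":0,"jaw":1},{"linear":[0,0,8],"turn":0,"jaw":1},{"linear":[0,0,5],"turn":0,"jaw":1},{"linear":[0,0,5],"turn":0,"jaw":1},{"linear":[0,0,4],"turn":0,"jaw":1}]'
python3 -m inch '[{"linear":[0,0,3],"turn":0,"jaw":1},{"linear":[0,0,0],"turn":0,"jaw":0.75},{"linear":[0,0,0],"turn":0,"jaw":0.5},{"linear":[0,0,0],"turn":0,"jaw":0.5},{"linear":[0,0,0],"turn":0,"jaw":0.5}]' 100
```

```text
t: 2.95
tool_pos: [0.4379, 0.321, 0.0037]
eef_rot: [[-0.918, -0.396, 0.001], [-0.396, 0.918, 0.0], [-0.001, 0.0, -1.0]]
ft_force: [-0.2, -0.6, -0.8]
gripper_width: 0.0856
grasp_force: 0.0
t: 3.58
tool_pos: [0.4377, 0.3209, 0.0006]
eef_rot: [[-0.918, -0.396, 0.0], [-0.396, 0.918, 0.0], [-0.0, 0.0, -1.0]]
ft_force: [-0.4, 0.5, 0.7]
gripper_width: 0.0426
grasp_force: 0.0
```

The fingers closed past 60 mm without contact, so I'll look before doing anything else.

```bash
python3 - <<'E'
from h import *
p=get_state()["tool_pos"]; S=snapshot("scene"); T=snapshot("top")
cv2.imwrite("pics/s2.png",S)
o=[]
for n,I in(("scene",S),("top",T)):
    f=6; a=proj(n,p).astype(int); x0,y0=a[0]-32,a[1]-60
    c=cv2.resize(I[y0:y0+98,x0:x0+65],None,fx=f,fy=f,interpolation=cv2.INTER_CUBIC)
    q=(proj(n,p)-[x0,y0]+.5)*f; cv2.circle(c,tuple(int(v) for v in q),3,(0,255,255),-1); o.append(c)
cv2.imwrite("pics/w2.png",np.hstack(o))
E
```

```text
(no output)
```

View pics/w2.png

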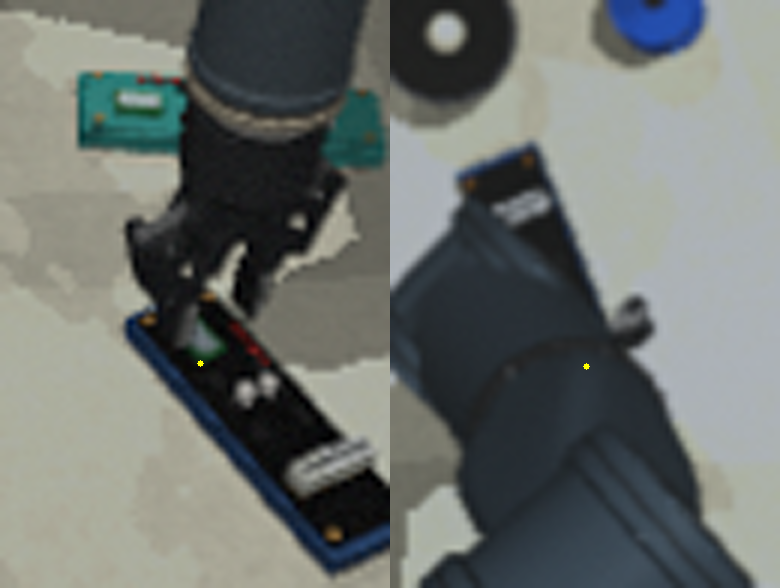

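The picture shows the fingers shut above the board with tips near (180,345) and (250,310). The horizontal position is right, but the tips stand about 25 mm higher than the reported TCP. I'll open and lower by feel.

```bash
python3 -m inch '[{"linear":[0,0,0],"turn":0,"jaw":0.86},{"linear":[0,0,0],"turn":0,"jaw":0.86},{"linear":[0,0,0],"turn":0,"jaw":0.86},{"linear":[0,0,0],"turn":0,"jaw":0.86}]'
python3 -m inch '[{"linear":[0,0,4],"turn":0,"jaw":0.86},{"linear":[0,0,4],"turn":0,"jaw":0.86},{"linear":[0,0,3],"turn":0,"jaw":0.86},{"linear":[0,0,0],"turn":0,"jaw":0.86}]'
```

```text
t: 4.18
tool_pos: [0.4376, 0.3208, 0.0005]
eef_rot: [[-0.918, -0.396, -0.0], [-0.396, 0.918, -0.0], [0.0, -0.0, -1.0]]
ft_force: [-0.2, 0.7, -0.9]
gripper_width: 0.0736
grasp_force: 0.0
t: 4.68
tool_pos: [0.4374, 0.3207, -0.0109]
eef_rot: [[-0.918, -0.396, -0.001], [-0.396, 0.918, -0.0], [0.001, -0.0, -1.0]]
ft_force: [0.4, 0.7, -0.3]
gripper_width: 0.0735
grasp_force: 0.0
```

```bash
python3 -m inch '[{"linear":[0,0,3],"turn":0,"jaw":0.86},{"linear":[0,0,2],"turn":0,"jaw":0.86},{"linear":[0,0,0],"turn":0,"jaw":0.86}]'
```

```text
t: 5.05
tool_pos: [0.4375, 0.3208, -0.0157]
eef_rot: [[-0.918, -0.396, -0.0], [-0.396, 0.918, -0.0], [0.0, -0.0, -1.0]]
ft_force: [-0.2, -0.2, 0.9]
gripper_width: 0.0736
grasp_force: 0.0
```

```bash
python3 -m inch '[{"linear":[0,0,3],"turn":0,"jaw":0.86},{"linear":[0,0,2],"turn":0,"jaw":0.86},{"linear":[0,0,0],"turn":0,"jaw":0.86}]'; python3 -m inch '[{"linear":[0,0,2],"turn":0,"jaw":0.86},{"linear":[0,0,0],"turn":0,"jaw":0.86}]'
```

```text
t: 5.42
tool_pos: [0.4375, 0.3207, -0.0207]
eef_rot: [[-0.918, -0.396, -0.0], [-0.396, 0.918, -0.0], [0.0, -0.0, -1.0]]
ft_force: [-0.5, -0.5, -0.2]
gripper_width: 0.0737
grasp_force: 0.0
t: 5.68
tool_pos: [0.4375, 0.3208, -0.0226]
eef_rot: [[-0.918, -0.396, -0.0], [-0.396, 0.918, -0.0], [0.0, -0.0, -1.0]]
ft_force: [0.1, -0.2, -1.3]
gripper_width: 0.0733
grasp_force: 0.0
```

```bash
python3 -m inch '[{"linear":[0,0,2],"turn":0,"jaw":0.86},{"linear":[0,0,0],"turn":0,"jaw":0.86}]'; python3 -m inch '[{"linear":[0,0,2],"turn":0,"jaw":0.86},{"linear":[0,0,0],"turn":0,"jaw":0.86}]'; python3 -m inch '[{"linear":[0,0,2],"turn":0,"jaw":0.86},{"linear":[0,0,0],"turn":0,"jaw":0.86}]'
```

```text
t: 5.92
tool_pos: [0.4376, 0.3208, -0.0246]
eef_rot: [[-0.918, -0.396, -0.0], [-0.396, 0.918, -0.0], [0.0, -0.0, -1.0]]
ft_force: [0.2, 0.1, -0.7]
gripper_width: 0.0735
grasp_force: 0.0
t: 6.18
tool_pos: [0.4375, 0.3208, -0.0267]
eef_rot: [[-0.918, -0.396, -0.0], [-0.396, 0.918, -0.0], [0.0, -0.0, -1.0]]
ft_force: [1.3, 0.2, 0.1]
gripper_width: 0.0734
grasp_force: 0.0
t: 6.42
tool_pos: [0.4375, 0.3208, -0.0286]
eef_rot: [[-0.918, -0.396, -0.0], [-0.396, 0.918, -0.0], [0.0, -0.0, -1.0]]
ft_force: [0.4, -0.7, 0.4]
gripper_width: 0.0736
grasp_force: 0.0
```

```bash
python3 -m inch '[{"linear":[0,0,0],"turn":0,"jaw":0.62},{"linear":[0,0,0],"turn":0,"jaw":0.62},{"linear":[0,0,0],"turn":0,"jaw":0.62},{"linear":[0,0,0],"turn":0,"jaw":0.62}]' 100
```

```text
t: 6.92
tool_pos: [0.4376, 0.321, -0.0276]
eef_rot: [[-0.918, -0.396, 0.0], [-0.396, 0.918, 0.0], [-0.001, 0.0, -1.0]]
ft_force: [-1.9, -0.8, 12.3]
gripper_width: 0.0564
grasp_force: 103.8
```

```bash
python3 -m inch '[{"linear":[0,0,-3],"turn":0,"jaw":0.5},{"linear":[0,0,-10],"turn":0,"jaw":0.5},{"linear":[0,0,-25],"turn":0,"jaw":0.5},{"linear":[0,0,-30],"turn":0,"jaw":0.5},{"linear":[0,0,-30],"turn":0,"jaw":0.5},{"linear":[0,0,-20],"turn":0,"jaw":0.5},{"linear":[0,0,0],"turn":0,"jaw":0.5}]' 120
python3 - <<'E'
from h import *
s=get_state(); p=s["tool_pos"]; print(p,s["ft_force"],s["moment"]); S=snapshot("scene"); T=snapshot("top"); cv2.imwrite("pics/s3.png",S); cv2.imwrite("pics/t3.png",T)
a=cv2.resize(S[130:260,290:400],(440,520),interpolation=cv2.INTER_CUBIC)
b=cv2.resize(T[150:280,140:230],(360,520),interpolation=cv2.INTER_CUBIC)
cv2.imwrite("pics/w3.png",np.hstack([a,b]))
E
```

```text
t: 7.8
tool_pos: [0.4382, 0.3212, 0.0909]
eef_rot: [[-0.918, -0.396, 0.002], [-0.396, 0.918, 0.002], [-0.002, 0.001, -1.0]]
ft_force: [0.6, -0.0, -5.0]
gripper_width: 0.0556
grasp_force: 127.8
[0.43821818 0.32120767 0.09087975] [ 0.61794495 -0.04653722 -5.01215685] [-0.13640232  0.23875911  0.03757568]
```

View pics/w3.png

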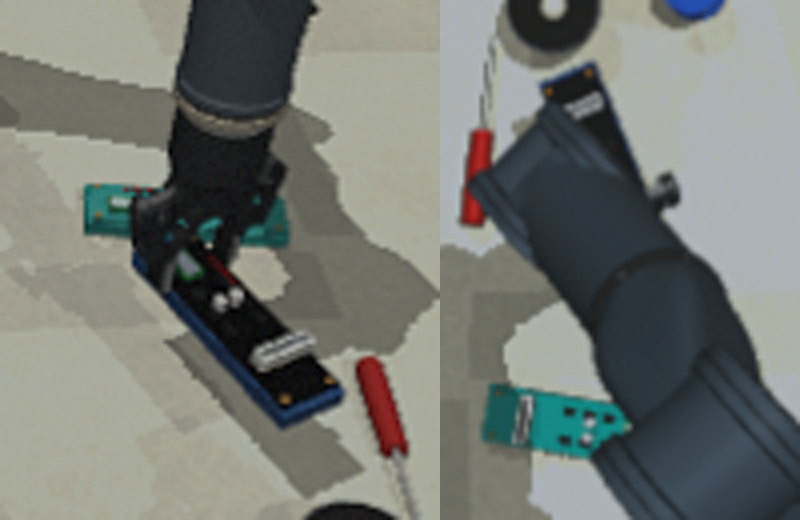

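The carrier is held level with the connector end forward; its nose corners are at crop (278,408) and (342,385). I'll work out its pose in the hand and refine the press yaw.

```bash
python3 - <<'E'
from h import *
np.set_printoptions(precision=4,suppress=True)
s=get_state(); p=s["tool_pos"]
for z in (.118,.136): 
    pass
a,b=[cast("scene",(290+x/4-.4,130+y/4-.4),.136) for x,y in((280,409),(343,387))]
m=(a+b)/2; print("nose scene",a,b,m,np.linalg.norm(a-b))
c,d=[cast("top",(140+x/4-.4,150+y/4-.4),.136) for x,y in((543,83),(597,62))] if 0 else [cast("top",(140+(x-440)/4-.4,150+y/4-.4),.136) for x,y in((543,83),(597,62))]
n=(c+d)/2; print("nose top",c,d,n,np.linalg.norm(c-d)); R=s["eef_rot"]
for v in(m,n): w=R.T@(v-p); print("rel tool mm",w*1e3)
# press edges
t=cv2.imread("pics/top0.png"); h=cv2.cvtColor(t,cv2.COLOR_BGR2HSV)
g=cv2.inRange(h,(65,80,20),(90,255,200)); 
L,Rr=[],[]
for r in range(148,190):
    x=np.flatnonzero(g[r,245:310])+245
    if len(x): L.append((x[0]-.5,r)); Rr.append((x[-1]+.5,r))
for nme,E in(("L",L),("R",Rr)):
    P=np.array([cast("top",e,.02) for e in E]); 
    f=np.polyfit(P[:,0],P[:,1],1); res=P[:,1]-np.polyval(f,P[:,0]); k=abs(res)<.003; f=np.polyfit(P[k,0],P[k,1],1); print(nme,"yaw",f[0],"y at .632",np.polyval(f,.632),"y at .5",np.polyval(f,.5),k.sum(),len(k))
b=[]
for c in range(264,288):
    y=np.flatnonzero(g[150:200,c])+150
    if len(y): b.append((c,y[-1]+.5))
P=np.array([cast("top",e,.02) for e in b]); f=np.polyfit(P[:,1],P[:,0],1); r=P[:,0]-np.polyval(f,P[:,1]); k=abs(r)<.003; f=np.polyfit(P[k,1],P[k,0],1); print("front slope",-f[0],"x at y=-.03",np.polyval(f,-.03),k.sum())
E
```

```text
nose scene [0.5923 0.3535 0.136 ] [0.5731 0.4076 0.136 ] [0.5827 0.3806 0.136 ] 0.05745143155733786
nose top [0.5703 0.4061 0.136 ] [0.5914 0.3529 0.136 ] [0.5808 0.3795 0.136 ] 0.05717224057382195
rel tool mm [-157.3729   -2.4113  -47.1228]
rel tool mm [-155.2347   -2.631   -47.1211]
L yaw 0.06790528695476564 y at .632 0.03947936742873059 y at .5 0.03051586955070152 25 42
R yaw 0.07501385742820764 y at .632 -0.08466797707185508 y at .5 -0.09456980625237849 40 42
front slope 0.17619596420491607 x at y=-.03 0.637539165665627 2
```

```bash
python3 -m inch '[{"linear":[0,0,0],"turn":0.169,"jaw":0.5},{"linear":[0,0,0],"turn":0.168,"jaw":0.5},{"linear":[0,0,0],"turn":0,"jaw":0.5}]'
python3 -m inch '[{"linear":[2.2,-44.4,3.6],"turn":0,"jaw":0.5},{"linear":[2.2,-44.4,3.6],"turn":0,"jaw":0.5},{"linear":[2.2,-44.4,3.6],"turn":0,"jaw":0.5},{"linear":[2.2,-44.4,3.6],"turn":0,"jaw":0.5},{"linear":[2.2,-44.4,3.6],"turn":0,"jaw":0.5},{"linear":[2.2,-44.4,3.6],"turn":0,"jaw":0.5},{"linear":[2.2,-44.4,3.6],"turn":0,"jaw":0.5},{"linear":[2.2,-44.4,3.6],"turn":0,"jaw":0.5}]'
python3 -m inch '[{"linear":[0,0,0],"turn":0,"jaw":0.5},{"linear":[0,0,0],"turn":0,"jaw":0.5}]'
python3 - <<'E'
from h import *
S=snapshot("scene"); T=snapshot("top"); cv2.imwrite("pics/s4.png",S); cv2.imwrite("pics/t4.png",T); p=get_state()["tool_pos"]
a=cv2.resize(S[160:290,190:290],(400,520),interpolation=cv2.INTER_CUBIC)
b=cv2.resize(T[130:260,235:325],(360,520),interpolation=cv2.INTER_CUBIC)
cv2.imwrite("pics/w4.png",np.hstack([a,b]))
E
```

```text
t: 8.28
tool_pos: [0.4369, 0.3203, 0.0883]
eef_rot: [[-0.997, -0.071, -0.002], [-0.071, 0.997, -0.002], [0.002, -0.002, -1.0]]
ft_force: [0.7, 0.5, -3.3]
gripper_width: 0.056
grasp_force: 127.8
t: 9.28
tool_pos: [0.4447, -0.0361, 0.0602]
eef_rot: [[-0.997, -0.075, -0.001], [-0.075, 0.997, 0.0], [0.001, 0.0, -1.0]]
ft_force: [1.8, 0.4, -3.9]
gripper_width: 0.0559
grasp_force: 128.0
t: 9.52
tool_pos: [0.4448, -0.0345, 0.0604]
eef_rot: [[-0.997, -0.072, -0.001], [-0.072, 0.997, 0.0], [0.001, 0.0, -1.0]]
ft_force: [0.5, 1.3, -3.5]
gripper_width: 0.0553
grasp_force: 128.2
```

View pics/w4.png

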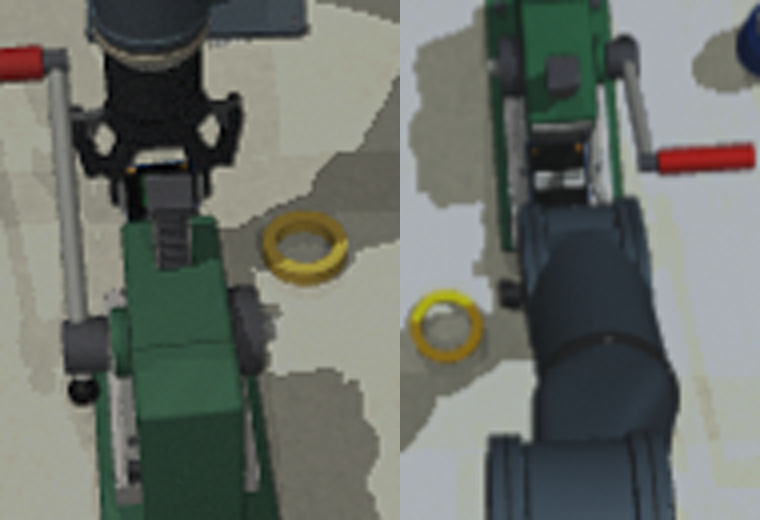

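In the top crop the carrier nose (530–588) sits centred between the rails (about 526–592). I'll lower by feel.

```bash
python3 -m inch '[{"linear":[0,0,8],"turn":0,"jaw":0.5},{"linear":[0,0,8],"turn":0,"jaw":0.5},{"linear":[0,0,3],"turn":0,"jaw":0.5},{"linear":[0,0,2],"turn":0,"jaw":0.5},{"linear":[0,0,0],"turn":0,"jaw":0.5}]'
python3 -m inch '[{"linear":[0,0,2],"turn":0,"jaw":0.5},{"linear":[0,0,2],"turn":0,"jaw":0.5},{"linear":[0,0,0],"turn":0,"jaw":0.5}]'
python3 -m inch '[{"linear":[0,0,2],"turn":0,"jaw":0.5},{"linear":[0,0,0],"turn":0,"jaw":0.5}]'
```

```text
t: 10.25
tool_pos: [0.4449, -0.0347, 0.0396]
eef_rot: [[-0.998, -0.07, -0.0], [-0.07, 0.998, -0.0], [0.0, -0.0, -1.0]]
ft_force: [-0.4, -0.4, -3.5]
gripper_width: 0.0557
grasp_force: 128.2
t: 10.62
tool_pos: [0.445, -0.0348, 0.0356]
eef_rot: [[-0.998, -0.07, -0.0], [-0.07, 0.998, -0.0], [0.0, -0.0, -1.0]]
ft_force: [-0.1, -0.5, -4.0]
gripper_width: 0.0556
grasp_force: 128.2
t: 10.88
tool_pos: [0.445, -0.0347, 0.0336]
eef_rot: [[-0.998, -0.07, 0.0], [-0.07, 0.998, -0.0], [-0.0, -0.0, -1.0]]
ft_force: [-0.2, -0.4, -2.7]
gripper_width: 0.0555
grasp_force: 128.3
```

```bash
python3 -m inch '[{"linear":[0,0,1.5],"turn":0,"jaw":0.5},{"linear":[0,0,0],"turn":0,"jaw":0.5}]'
python3 -m inch '[{"linear":[0,0,1.5],"turn":0,"jaw":0.5},{"linear":[0,0,0],"turn":0,"jaw":0.5}]'
python3 -m inch '[{"linear":[0,0,1.5],"turn":0,"jaw":0.5},{"linear":[0,0,0],"turn":0,"jaw":0.5}]'
```

```text
t: 11.12
tool_pos: [0.4449, -0.0348, 0.0321]
eef_rot: [[-0.998, -0.07, -0.0], [-0.07, 0.998, -0.0], [0.0, -0.0, -1.0]]
ft_force: [-0.3, -0.0, -2.3]
gripper_width: 0.0555
grasp_force: 128.4
t: 11.38
tool_pos: [0.4448, -0.0347, 0.0308]
eef_rot: [[-0.998, -0.07, -0.0], [-0.07, 0.998, -0.0], [0.0, -0.0, -1.0]]
ft_force: [-2.6, -0.7, 3.6]
gripper_width: 0.0558
grasp_force: 129.2
t: 11.62
tool_pos: [0.4445, -0.0348, 0.0294]
eef_rot: [[-0.998, -0.07, -0.001], [-0.07, 0.998, -0.0], [0.001, -0.0, -1.0]]
ft_force: [-5.1, -0.9, 7.6]
gripper_width: 0.0557
grasp_force: 129.7
```

```bash
python3 -m inch '[{"linear":[-3,0,-1],"turn":0,"jaw":0.5},{"linear":[-7,0,0],"turn":0,"jaw":0.5},{"linear":[-7,0,0],"turn":0,"jaw":0.5},{"linear":[-7,0,0],"turn":0,"jaw":0.5}]'
python3 -m inch '[{"linear":[-7,0,0],"turn":0,"jaw":0.5},{"linear":[-7,0,0],"turn":0,"jaw":0.5},{"linear":[-7,0,0],"turn":0,"jaw":0.5}]'
```

```text
t: 12.12
tool_pos: [0.4655, -0.0335, 0.0303]
eef_rot: [[-0.998, -0.07, -0.006], [-0.07, 0.998, -0.001], [0.006, -0.0, -1.0]]
ft_force: [-15.6, -0.7, 20.4]
gripper_width: 0.056
grasp_force: 131.0
t: 12.5
tool_pos: [0.48, -0.0328, 0.0306]
eef_rot: [[-0.997, -0.069, -0.016], [-0.069, 0.998, -0.002], [0.016, -0.001, -1.0]]
ft_force: [-38.6, -2.6, 55.6]
gripper_width: 0.0557
grasp_force: 135.3
```

```bash
python3 - <<'E'
from h import *
s=get_state(); print(s["tool_pos"],s["ft_force"].round(1),s["moment"].round(2))
E
python3 -m inch '[{"linear":[10,0,-1],"turn":0,"jaw":0.5},{"linear":[5,0,0],"turn":0,"jaw":0.5},{"linear":[0,0,0],"turn":0,"jaw":0.5}]'
python3 - <<'E'
from h import *
s=get_state(); print(s["tool_pos"],s["ft_force"].round(1),s["moment"].round(2))
E
```

```text
[ 0.48002716 -0.0328289   0.03055649] [-38.6  -2.6  55.6] [-0.35  7.99  0.06]
t: 12.88
tool_pos: [0.476, -0.0326, 0.0316]
eef_rot: [[-0.998, -0.07, 0.002], [-0.07, 0.998, 0.0], [-0.002, -0.0, -1.0]]
ft_force: [0.8, -0.7, 7.1]
gripper_width: 0.0559
grasp_force: 129.5
[ 0.47603297 -0.03256263  0.03164231] [ 0.8 -0.7  7.1] [-0.05 -0.28 -0.02]
```

The fingertips grip level with the underside and will meet the nest plate's front edge. The carrier's centre of mass is already over the nest, so I'll release, let it lie flat, and regrip higher and further back.

```bash
python3 -m inch '[{"linear":[0,0,-1],"turn":0,"jaw":0.5},{"linear":[0,0,0],"turn":0,"jaw":0.7},{"linear":[0,0,0],"turn":0,"jaw":0.86},{"linear":[0,0,0],"turn":0,"jaw":0.86},{"linear":[0,0,-4],"turn":0,"jaw":0.86},{"linear":[7,0,-2],"turn":0,"jaw":0.86},{"linear":[8,0,0],"turn":0,"jaw":0.86},{"linear":[0,0,0],"turn":0,"jaw":0.86}]'
python3 - <<'E'
from h import *
s=get_state(); print(s["ft_force"].round(1),s["moment"].round(2)); S=snapshot("scene"); T=snapshot("top"); cv2.imwrite("pics/s5.png",S); cv2.imwrite("pics/t5.png",T)
a=cv2.resize(S[150:225,195:275],(400,375),interpolation=cv2.INTER_CUBIC)
b=cv2.resize(T[130:230,240:320],(400,500),interpolation=cv2.INTER_CUBIC)
o=np.zeros((500,800,3),np.uint8); o[:375,:400]=a; o[:,400:]=b; cv2.imwrite("pics/w5.png",o)
E
```

```text
t: 13.88
tool_pos: [0.4589, -0.0338, 0.0383]
eef_rot: [[-0.998, -0.07, -0.001], [-0.07, 0.998, -0.0], [0.001, -0.0, -1.0]]
ft_force: [0.7, 0.4, -0.0]
gripper_width: 0.0733
grasp_force: 0.0
[ 0.7  0.4 -0. ] [ 0.03  0.01 -0.03]
```

View pics/w5.png

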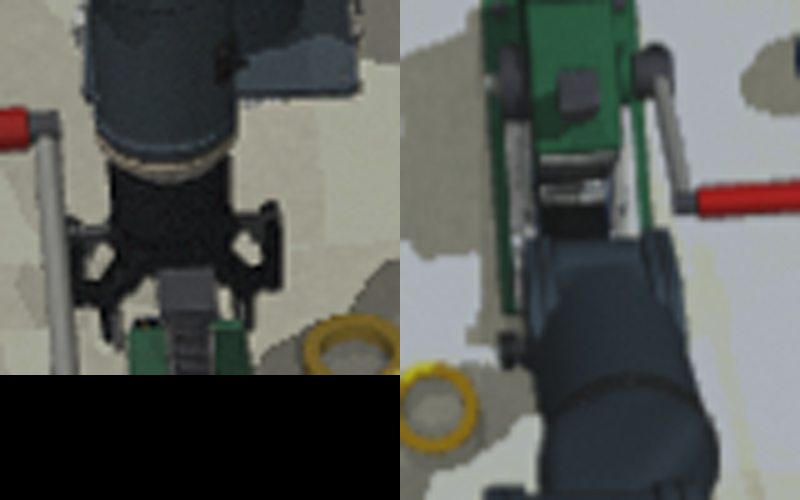

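The top crop shows the connector at (573,190), just in front of the head and between the rails, so the carrier lies in the nest. Regripping now.

```bash
python3 -m inch '[{"linear":[0,0,0],"turn":0,"jaw":0.6},{"linear":[0,0,0],"turn":0,"jaw":0.5},{"linear":[0,0,0],"turn":0,"jaw":0.5},{"linear":[0,0,0],"turn":0,"jaw":0.5}]' 60
python3 - <<'E'
from h import *
s=get_state(); print(s["ft_force"].round(1),s["moment"].round(2)); print(cast("top",(274.3,168),.098))
E
python3 -m inch '[{"linear":[-3,0,0],"turn":0,"jaw":0.5},{"linear":[-5,0,0],"turn":0,"jaw":0.5},{"linear":[-5,0,0],"turn":0,"jaw":0.5},{"linear":[0,0,0],"turn":0,"jaw":0.5}]'
python3 - <<'E'
from h import *
s=get_state(); print(s["ft_force"].round(1),s["moment"].round(2))
E
```

```text
t: 14.48
tool_pos: [0.46, -0.0337, 0.0384]
eef_rot: [[-0.998, -0.07, 0.0], [-0.07, 0.998, -0.0], [-0.0, -0.0, -1.0]]
ft_force: [-1.8, -0.6, 4.7]
gripper_width: 0.0531
grasp_force: 63.0
[-1.8 -0.6  4.7] [-0.02  0.25 -0.01]
[ 0.58783172 -0.0231815   0.098     ]
t: 14.98
tool_pos: [0.4699, -0.0332, 0.0382]
eef_rot: [[-0.998, -0.07, -0.005], [-0.07, 0.998, -0.001], [0.005, -0.0, -1.0]]
ft_force: [-10.5, -0.4, 15.7]
gripper_width: 0.053
grasp_force: 66.5
[-10.5  -0.4  15.7] [-0.09  2.07  0.01]
```

The friction pitches the nose down, so it digs in as I push. I'll lift the carrier slightly, still between the rails, and slide it with the load off.

```bash
python3 -m inch '[{"linear":[2,0,-2],"turn":0,"jaw":0.4},{"linear":[0,0,-2],"turn":0,"jaw":0.4},{"linear":[0,0,0],"turn":0,"jaw":0.4}]' 110
python3 - <<'E'
from h import *
s=get_state(); print(s["ft_force"].round(1),s["moment"].round(2))
E
```

```text
t: 15.35
tool_pos: [0.4708, -0.033, 0.0421]
eef_rot: [[-0.998, -0.07, -0.0], [-0.07, 0.998, -0.0], [0.0, -0.0, -1.0]]
ft_force: [-1.2, -0.8, -1.9]
gripper_width: 0.0499
grasp_force: 114.6
[-1.2 -0.8 -1.9] [-0.13  0.17 -0.14]
```

```bash
python3 -m inch '[{"linear":[0,0,-1.5],"turn":0,"jaw":0.4},{"linear":[0,0,0],"turn":0,"jaw":0.4},{"linear":[0,0,0],"turn":0,"jaw":0.4}]'
python3 - <<'E'
from h import *
s=get_state(); print(s["ft_force"].round(1),s["moment"].round(2))
E
python3 -m inch '[{"linear":[-4,0,0],"turn":0,"jaw":0.4},{"linear":[-4,0,0],"turn":0,"jaw":0.4},{"linear":[0,0,0],"turn":0,"jaw":0.4}]'
python3 - <<'E'
from h import *
s=get_state(); print(s["ft_force"].round(1),s["moment"].round(2))
E
```

```text
t: 15.72
tool_pos: [0.471, -0.0329, 0.0437]
eef_rot: [[-0.998, -0.07, 0.0], [-0.07, 0.998, -0.0], [-0.0, -0.0, -1.0]]
ft_force: [1.4, -1.3, -2.8]
gripper_width: 0.0502
grasp_force: 115.1
[ 1.4 -1.3 -2.8] [-0.13  0.09 -0.08]
t: 16.1
tool_pos: [0.4796, -0.0322, 0.0437]
eef_rot: [[-0.998, -0.07, 0.001], [-0.07, 0.998, 0.0], [-0.001, 0.0, -1.0]]
ft_force: [0.4, 0.6, -3.1]
gripper_width: 0.0503
grasp_force: 115.1
[ 0.4  0.6 -3.1] [-0.05 -0.03  0.01]
```

```bash
python3 -m inch '[{"linear":[-6,0,0],"turn":0,"jaw":0.4},{"linear":[-6,0,0],"turn":0,"jaw":0.4},{"linear":[-5,0,0],"turn":0,"jaw":0.4},{"linear":[0,0,0],"turn":0,"jaw":0.4}]'
python3 - <<'E'
from h import *
s=get_state(); print(s["ft_force"].round(1),s["moment"].round(2))
E
python3 -m inch '[{"linear":[-2,0,0],"turn":0,"jaw":0.4},{"linear":[-2,0,0],"turn":0,"jaw":0.4},{"linear":[0,0,0],"turn":0,"jaw":0.4}]'
python3 -m inch '[{"linear":[-2,0,0],"turn":0,"jaw":0.4},{"linear":[0,0,0],"turn":0,"jaw":0.4}]'
```

```text
t: 16.6
tool_pos: [0.4966, -0.0311, 0.0437]
eef_rot: [[-0.998, -0.07, 0.001], [-0.07, 0.998, 0.0], [-0.001, 0.0, -1.0]]
ft_force: [1.3, -0.3, -3.0]
gripper_width: 0.0504
grasp_force: 115.1
[ 1.3 -0.3 -3. ] [ 0.01 -0.03 -0.03]
t: 16.98
tool_pos: [0.5001, -0.0308, 0.0437]
eef_rot: [[-0.998, -0.07, 0.0], [-0.07, 0.998, 0.0], [-0.0, -0.0, -1.0]]
ft_force: [0.0, -0.4, -2.7]
gripper_width: 0.05
grasp_force: 115.2
t: 17.23
tool_pos: [0.5021, -0.0307, 0.0437]
eef_rot: [[-0.998, -0.07, 0.0], [-0.07, 0.998, 0.0], [-0.0, 0.0, -1.0]]
ft_force: [-0.0, -0.7, -2.3]
gripper_width: 0.0501
grasp_force: 115.1
```

```bash
for i in 1 ; do python3 -m inch '[{"linear":[-2,0,0],"turn":0,"jaw":0.4},{"linear":[-1,0,0],"turn":0,"jaw":0.4},{"linear":[0,0,0],"turn":0,"jaw":0.4}]'; done
python3 -m inch '[{"linear":[-2,0,0],"turn":0,"jaw":0.4},{"linear":[-1,0,0],"turn":0,"jaw":0.4},{"linear":[0,0,0],"turn":0,"jaw":0.4}]'
```

```text
t: 17.6
tool_pos: [0.5025, -0.0307, 0.0431]
eef_rot: [[-0.998, -0.07, -0.004], [-0.07, 0.998, -0.0], [0.004, 0.0, -1.0]]
ft_force: [-5.6, -1.1, -2.2]
gripper_width: 0.0502
grasp_force: 115.4
t: 17.98
tool_pos: [0.5024, -0.0306, 0.0424]
eef_rot: [[-0.998, -0.07, -0.01], [-0.07, 0.998, -0.001], [0.01, 0.0, -1.0]]
ft_force: [-12.2, 0.2, -1.8]
gripper_width: 0.0501
grasp_force: 115.5
```

The stop is felt: Fx is growing with no vertical load. I'll ease off, lower it flat, push lightly, and release.

```bash
python3 -m inch '[{"linear":[3,0,1.5],"turn":0,"jaw":0.4},{"linear":[0,0,2],"turn":0,"jaw":0.4},{"linear":[0,0,0],"turn":0,"jaw":0.4}]'
python3 -m inch '[{"linear":[0,0,1.5],"turn":0,"jaw":0.4},{"linear":[0,0,0],"turn":0,"jaw":0.4}]'
python3 - <<'E'
from h import *
s=get_state(); print(s["ft_force"].round(1),s["moment"].round(2))
E
```

```text
t: 18.35
tool_pos: [0.5024, -0.0306, 0.0398]
eef_rot: [[-0.998, -0.07, -0.004], [-0.07, 0.998, -0.0], [0.004, 0.0, -1.0]]
ft_force: [-8.4, -0.1, 2.8]
gripper_width: 0.0503
grasp_force: 116.5
t: 18.6
tool_pos: [0.5025, -0.0307, 0.0397]
eef_rot: [[-0.998, -0.07, -0.003], [-0.07, 0.998, -0.0], [0.003, -0.0, -1.0]]
ft_force: [-13.2, -0.2, 23.5]
gripper_width: 0.0505
grasp_force: 124.1
[-13.2  -0.2  23.5] [ 0.08  2.94 -0.04]
```

```bash
python3 -m inch '[{"linear":[1,0,-1.5],"turn":0,"jaw":0.4},{"linear":[0,0,0],"turn":0,"jaw":0.7},{"linear":[0,0,0],"turn":0,"jaw":0.9},{"linear":[0,0,0],"turn":0,"jaw":0.9},{"linear":[0,0,-20],"turn":0,"jaw":0.9},{"linear":[20,0,-10],"turn":0,"jaw":0.6},{"linear":[30,0,0],"turn":0,"jaw":0.2},{"linear":[12,0,0],"turn":0,"jaw":0}]' 60
python3 -m inch '[{"linear":[0,0,0],"turn":0,"jaw":0},{"linear":[0,0,0],"turn":0,"jaw":0},{"linear":[0,0,15],"turn":0,"jaw":0},{"linear":[0,0,11],"turn":0,"jaw":0},{"linear":[0,0,0],"turn":0,"jaw":0}]'
python3 - <<'E'
from h import *
s=get_state(); print(s["tool_pos"],s["ft_force"].round(1),s["gripper_width"])
E
```

```text
t: 19.6
tool_pos: [0.4409, -0.0351, 0.0704]
eef_rot: [[-0.998, -0.07, -0.0], [-0.07, 0.998, -0.0], [0.0, -0.0, -1.0]]
ft_force: [0.4, 0.6, 0.3]
gripper_width: 0.0222
grasp_force: 0.0
t: 20.23
tool_pos: [0.4418, -0.0348, 0.0434]
eef_rot: [[-0.998, -0.07, -0.002], [-0.07, 0.998, 0.0], [0.002, 0.0, -1.0]]
ft_force: [-0.2, 0.2, -0.3]
gripper_width: 0.0
grasp_force: 0.0
[ 0.44182443 -0.03483889  0.04337795] [-0.2  0.2 -0.3] 2.5881481237606393e-05
```

```bash
python3 -m inch '[{"linear":[-7,0,0],"turn":0,"jaw":0},{"linear":[-7,0,0],"turn":0,"jaw":0},{"linear":[-3,0,0],"turn":0,"jaw":0},{"linear":[-3,0,0],"turn":0,"jaw":0},{"linear":[0,0,0],"turn":0,"jaw":0}]'
python3 -m inch '[{"linear":[-2,0,0],"turn":0,"jaw":0},{"linear":[-2,0,0],"turn":0,"jaw":0},{"linear":[0,0,0],"turn":0,"jaw":0}]'
```

```text
t: 20.85
tool_pos: [0.4621, -0.0335, 0.0442]
eef_rot: [[-0.998, -0.07, 0.0], [-0.07, 0.998, -0.0], [-0.0, -0.0, -1.0]]
ft_force: [-0.3, 0.4, -0.0]
gripper_width: 0.0
grasp_force: 0.0
t: 21.22
tool_pos: [0.4661, -0.0332, 0.0442]
eef_rot: [[-0.998, -0.07, 0.0], [-0.07, 0.998, -0.0], [-0.0, -0.0, -1.0]]
ft_force: [-0.8, -0.3, -0.5]
gripper_width: 0.0002
grasp_force: 0.0
```

```bash
python3 -m inch '[{"linear":[-2,0,0],"turn":0,"jaw":0},{"linear":[-1,0,0],"turn":0,"jaw":0},{"linear":[0,0,0],"turn":0,"jaw":0}]'
python3 -m inch '[{"linear":[-2,0,0],"turn":0,"jaw":0},{"linear":[-1,0,0],"turn":0,"jaw":0},{"linear":[0,0,0],"turn":0,"jaw":0}]'
```

```text
t: 21.6
tool_pos: [0.469, -0.033, 0.0442]
eef_rot: [[-0.998, -0.07, 0.0], [-0.07, 0.998, 0.0], [-0.0, 0.0, -1.0]]
ft_force: [-0.0, 0.7, -0.5]
gripper_width: -0.0001
grasp_force: 0.0
t: 21.98
tool_pos: [0.472, -0.0328, 0.0442]
eef_rot: [[-0.998, -0.07, 0.0], [-0.07, 0.998, 0.0], [-0.0, 0.0, -1.0]]
ft_force: [0.1, 0.4, -0.1]
gripper_width: -0.0002
grasp_force: 0.0
```

```bash
python3 -m inch '[{"linear":[-2,0,0],"turn":0,"jaw":0},{"linear":[-1,0,0],"turn":0,"jaw":0},{"linear":[0,0,0],"turn":0,"jaw":0}]'
python3 -m inch '[{"linear":[-2,0,0],"turn":0,"jaw":0},{"linear":[-1,0,0],"turn":0,"jaw":0},{"linear":[0,0,0],"turn":0,"jaw":0}]'
python3 - <<'E'
from h import *
T=snapshot("top"); cv2.imwrite("pics/t6.png",T); S=snapshot("scene"); cv2.imwrite("pics/s6.png",S)
E
```

```text
t: 22.35
tool_pos: [0.4729, -0.0328, 0.0439]
eef_rot: [[-0.998, -0.07, -0.004], [-0.07, 0.998, -0.0], [0.004, -0.0, -1.0]]
ft_force: [-6.2, 0.4, 3.7]
gripper_width: -0.0002
grasp_force: 3.7
t: 22.72
tool_pos: [0.473, -0.0328, 0.0437]
eef_rot: [[-0.998, -0.07, -0.008], [-0.07, 0.998, -0.001], [0.008, 0.0, -1.0]]
ft_force: [-13.6, -1.0, 11.9]
gripper_width: -0.0002
grasp_force: 9.0
```

The carrier is firmly home: the shut fingers on its tail met a solid stop at x = 0.473. I'll back off, rise, and turn for the lever.

```bash
python3 -m inch '[{"linear":[12,0,0],"turn":0,"jaw":0},{"linear":[5,0,-45],"turn":0,"jaw":0},{"linear":[0,0,-58],"turn":0,"jaw":0.2},{"linear":[0,0,-58],"turn":0,"jaw":0.4},{"linear":[0,0,-58],"turn":0,"jaw":0.6},{"linear":[0,0,-58],"turn":0,"jaw":0.6},{"linear":[0,0,-58],"turn":0,"jaw":0.6},{"linear":[0,0,-21],"turn":0,"jaw":0.6}]'
python3 - <<'E'
from h import *
s=get_state(); print(s["joint_pos"].round(3),s["tool_pos"])
E
```

```text
t: 23.82
tool_pos: [0.462, -0.0336, 0.4038]
eef_rot: [[-0.998, -0.07, 0.006], [-0.07, 0.998, 0.0], [-0.006, -0.0, -1.0]]
ft_force: [0.0, -0.8, -0.5]
gripper_width: 0.0511
grasp_force: 0.0
[ 0.016  0.121 -0.052  1.58   0.007  1.434  1.604] [ 0.46199232 -0.03360375  0.40378235]
```

```bash
python3 -m inch '[{"linear":[-19.4,-30.5,0],"turn":0,"jaw":0.6},{"linear":[-19.4,-30.5,0],"turn":0,"jaw":0.6},{"linear":[-19.4,-30.5,0],"turn":0,"jaw":0.6},{"linear":[-19.4,-30.5,0],"turn":0,"jaw":0.6},{"linear":[0,0,0],"turn":0.185,"jaw":0.6},{"linear":[0,0,0],"turn":0.185,"jaw":0.6},{"linear":[0,0,0],"turn":0.185,"jaw":0.6},{"linear":[0,0,0],"turn":0.185,"jaw":0.6}]'
python3 -m inch '[{"linear":[0,0,10],"turn":0.185,"jaw":0.6},{"linear":[0,0,10],"turn":0.185,"jaw":0.6},{"linear":[0,0,0],"turn":0.185,"jaw":0.6},{"linear":[0,0,0],"turn":0.185,"jaw":0.6},{"linear":[0,0,0],"turn":0.091,"jaw":0.6},{"linear":[0,0,0],"turn":0,"jaw":0.6},{"linear":[0,0,0],"turn":0,"jaw":0.6}]'
python3 - <<'E'
from h import *
np.set_printoptions(precision=4,suppress=True)
p=get_state()["tool_pos"]
T=snapshot("top"); S=snapshot("scene"); cv2.imwrite("pics/t7.png",T); cv2.imwrite("pics/s7.png",S)
# red grip centroid
for n,I,b in(("top",T,(285,335,150,190)),("scene",S,(150,215,160,195))):
    h=cv2.cvtColor(I,cv2.COLOR_BGR2HSV); m=cv2.inRange(h,(0,150,80),(8,255,255))|cv2.inRange(h,(172,150,80),(180,255,255))
    k=np.zeros_like(m); k[b[2]:b[3],b[0]:b[1]]=m[b[2]:b[3],b[0]:b[1]]; ys,xs=np.nonzero(k); print(n,len(xs)); 
    if len(xs): print(xs.min(),xs.max(),ys.min(),ys.max(),cast(n,(xs.mean(),ys.mean()),.335))
a=cv2.resize(S[90:220,150:270],(400,433),interpolation=cv2.INTER_CUBIC)
b=cv2.resize(T[120:230,250:350],(394,433),interpolation=cv2.INTER_CUBIC)
cv2.imwrite("pics/w7.png",np.hstack([a,b]))
E
```

```text
t: 24.82
tool_pos: [0.547, -0.1499, 0.4001]
eef_rot: [[-0.78, 0.626, 0.001], [0.626, 0.78, -0.0], [-0.001, 0.0, -1.0]]
ft_force: [-0.1, 0.3, -0.3]
gripper_width: 0.051
grasp_force: 0.0
t: 25.7
tool_pos: [0.547, -0.1498, 0.3802]
eef_rot: [[-0.072, 0.997, 0.0], [0.997, 0.072, -0.0], [-0.0, 0.0, -1.0]]
ft_force: [-0.4, -0.4, -1.7]
gripper_width: 0.0517
grasp_force: 0.0
top 19
300 303 168 172 [ 0.5451 -0.111   0.335 ]
scene 224
168 199 172 180 [ 0.5453 -0.1481  0.335 ]
```

View pics/w7.png

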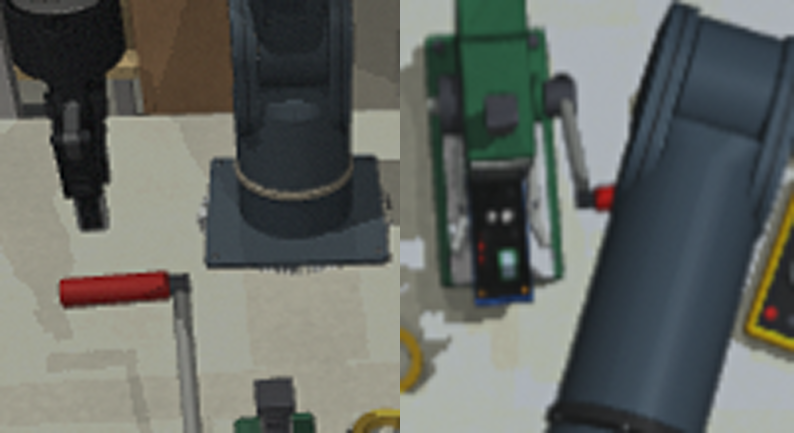

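The carrier lies straight in the nest, and the gripper stands above the red grip (crop (115,290)) with its jaw across it. I'll descend over the grip.

```bash
python3 -m inch '[{"linear":[0,0,20],"turn":0,"jaw":0.6},{"linear":[0,0,15],"turn":0,"jaw":0.6},{"linear":[0,0,8],"turn":0,"jaw":0.6},{"linear":[0,0,8],"turn":0,"jaw":0.6},{"linear":[0,0,8],"turn":0,"jaw":0.6},{"linear":[0,0,0],"turn":0,"jaw":0.6}]' 30
python3 -m inch '[{"linear":[0,0,8],"turn":0,"jaw":0.6},{"linear":[0,0,8],"turn":0,"jaw":0.6},{"linear":[0,0,8],"turn":0,"jaw":0.6},{"linear":[0,0,3],"turn":0,"jaw":0.6},{"linear":[0,0,0],"turn":0,"jaw":0.6}]'
```

```text
t: 26.55
tool_pos: [0.5467, -0.1498, 0.3207]
eef_rot: [[-0.07, 0.998, -0.001], [0.998, 0.07, 0.0], [0.0, -0.001, -1.0]]
ft_force: [-0.3, -0.0, -0.2]
gripper_width: 0.0513
grasp_force: 0.0
t: 27.18
tool_pos: [0.5469, -0.1498, 0.294]
eef_rot: [[-0.07, 0.998, -0.0], [0.998, 0.07, 0.0], [0.0, -0.0, -1.0]]
ft_force: [0.4, -0.0, 0.3]
gripper_width: 0.0514
grasp_force: 0.0
```

```bash
python3 -m inch '[{"linear":[0,0,0],"turn":0,"jaw":0.4},{"linear":[0,0,0],"turn":0,"jaw":0.2},{"linear":[0,0,0],"turn":0,"jaw":0.1},{"linear":[0,0,0],"turn":0,"jaw":0.1},{"linear":[0,0,0],"turn":0,"jaw":0.1}]' 50
```

```text
t: 27.8
tool_pos: [0.5473, -0.1499, 0.2945]
eef_rot: [[-0.07, 0.998, 0.001], [0.998, 0.07, -0.0], [-0.0, 0.001, -1.0]]
ft_force: [2.2, -0.8, 2.9]
gripper_width: 0.022
grasp_force: 48.9
```

```bash
python3 -m inch '[{"linear":[0,-7,6.4],"turn":0,"jaw":0.1},{"linear":[0,-6.9,6.5],"turn":0,"jaw":0.1},{"linear":[0,-6.4,7],"turn":0,"jaw":0.1},{"linear":[0,-6.2,7.2],"turn":0,"jaw":0.1},{"linear":[0,0,0],"turn":0,"jaw":0.1}]'
python3 -m inch '[{"linear":[0,-5.7,7.6],"turn":0,"jaw":0.1},{"linear":[0,-5.4,7.8],"turn":0,"jaw":0.1},{"linear":[0,0,0],"turn":0,"jaw":0.1}]'
```

```text
t: 28.42
tool_pos: [0.5216, -0.1518, 0.2674]
eef_rot: [[-0.07, 0.998, 0.003], [0.998, 0.07, -0.0], [-0.001, 0.003, -1.0]]
ft_force: [5.7, -0.9, 1.9]
gripper_width: 0.0223
grasp_force: 49.8
t: 28.8
tool_pos: [0.5114, -0.1526, 0.2522]
eef_rot: [[-0.07, 0.998, 0.004], [0.998, 0.07, -0.001], [-0.001, 0.004, -1.0]]
ft_force: [8.7, -0.7, 2.1]
gripper_width: 0.0219
grasp_force: 51.3
```

```bash
cat > f.py <<'E'
from h import *
s=get_state(); p=s["tool_pos"]; F=s["ft_force"]; ex=np.array([.9976,.07,0])
# hinge-relative from initial grip
x=(p-[.5473,-.1499,.2945])@ex*1e3-122.1; z=(p[2]-.2945)*1e3+145.5
a=np.arctan2(z,-x); fx=F@ex; t=np.array([np.sin(a),np.cos(a)]); r=np.array([-np.cos(a),np.sin(a)])
print("theta %.3f R %.1f Ftan %.1f Frad %.1f x %.1f z %.1f"%(.8727-a,np.hypot(x,z),t@[fx,F[2]],r@[fx,F[2]],x,z))
E
python3 -m inch '[{"linear":[0,-4.3,8.1],"turn":0,"jaw":0.1},{"linear":[0,-4.2,8.4],"turn":0,"jaw":0.1},{"linear":[0,0,0],"turn":0,"jaw":0.1}]' >/dev/null; python3 f.py
python3 -m inch '[{"linear":[0,-3.7,8.6],"turn":0,"jaw":0.1},{"linear":[0,0,0],"turn":0,"jaw":0.1}]' >/dev/null; python3 f.py
python3 -m inch '[{"linear":[0,-3.4,8.7],"turn":0,"jaw":0.1},{"linear":[0,0,0],"turn":0,"jaw":0.1}]' >/dev/null; python3 f.py
```

```text
theta 0.394 R 188.3 Ftan 6.3 Frad -1.9 x -167.2 z 86.7
theta 0.445 R 188.2 Ftan 5.2 Frad -3.9 x -171.2 z 78.1
theta 0.494 R 188.1 Ftan 8.4 Frad 0.1 x -174.7 z 69.6
```

```bash
python3 -m inch '[{"linear":[0,-1.6,4.5],"turn":0,"jaw":0.1},{"linear":[0,0,0],"turn":0,"jaw":0.1}]' >/dev/null; python3 f.py
python3 -m inch '[{"linear":[0,-1.6,4.5],"turn":0,"jaw":0.1},{"linear":[0,0,0],"turn":0,"jaw":0.1}]' >/dev/null; python3 f.py
python3 -m inch '[{"linear":[0,-1.5,4.5],"turn":0,"jaw":0.1},{"linear":[0,0,0],"turn":0,"jaw":0.1}]' >/dev/null; python3 f.py
```

```text
theta 0.518 R 188.0 Ftan 7.8 Frad -0.1 x -176.4 z 65.3
theta 0.542 R 188.0 Ftan 9.8 Frad 2.4 x -177.8 z 61.1
theta 0.567 R 188.0 Ftan 9.6 Frad 1.1 x -179.3 z 56.5
```

```bash
python3 -m inch '[{"linear":[0,-1.1,3.6],"turn":0,"jaw":0.1},{"linear":[0,0,0],"turn":0,"jaw":0.1}]' >/dev/null; python3 f.py
python3 -m inch '[{"linear":[0,-1,3.6],"turn":0,"jaw":0.1},{"linear":[0,0,0],"turn":0,"jaw":0.1}]' >/dev/null; python3 f.py
python3 -m inch '[{"linear":[0,-0.9,3.6],"turn":0,"jaw":0.1},{"linear":[0,0,0],"turn":0,"jaw":0.1}]' >/dev/null; python3 f.py
```

```text
theta 0.588 R 188.0 Ftan 9.7 Frad 0.1 x -180.5 z 52.8
theta 0.607 R 188.0 Ftan 11.0 Frad 1.8 x -181.4 z 49.4
theta 0.628 R 188.0 Ftan 10.1 Frad 0.8 x -182.4 z 45.6
```

```bash
python3 -m inch '[{"linear":[0,-0.8,3.6],"turn":0,"jaw":0.1},{"linear":[0,0,0],"turn":0,"jaw":0.1}]' >/dev/null; python3 f.py
python3 -m inch '[{"linear":[0,-0.5,2.5],"turn":0,"jaw":0.1},{"linear":[0,0,0],"turn":0,"jaw":0.1}]' >/dev/null; python3 f.py
python3 -m inch '[{"linear":[0,-0.5,2.5],"turn":0,"jaw":0.1},{"linear":[0,0,0],"turn":0,"jaw":0.1}]' >/dev/null; python3 f.py
```

```text
theta 0.648 R 188.1 Ftan 9.6 Frad -0.7 x -183.4 z 41.9
theta 0.660 R 188.1 Ftan 13.0 Frad 2.3 x -183.8 z 39.7
theta 0.670 R 188.0 Ftan 20.0 Frad 7.0 x -184.2 z 37.9
```

```bash
python3 -m inch '[{"linear":[0,-0.3,1.5],"turn":0,"jaw":0.1},{"linear":[0,0,0],"turn":0,"jaw":0.1},{"linear":[0,0,0],"turn":0,"jaw":0.1}]' >/dev/null; python3 f.py
python3 -m inch '[{"linear":[0,0,0],"turn":0,"jaw":0.1},{"linear":[0,0,0],"turn":0,"jaw":0.1},{"linear":[0,0,0],"turn":0,"jaw":0.1},{"linear":[0,0,0],"turn":0,"jaw":0.1},{"linear":[0,0,0],"turn":0,"jaw":0.1},{"linear":[0,0,0],"turn":0,"jaw":0.1}]' >/dev/null; python3 f.py
```

```text
theta 0.675 R 188.0 Ftan 24.8 Frad 9.0 x -184.3 z 36.9
theta 0.675 R 188.0 Ftan 25.2 Frad 9.0 x -184.3 z 36.9
```

Solid: 25 N at the grip at about 0.675 rad, held for about a second. I'll ease it back along the same arc.

```bash
python3 -m inch '[{"linear":[0,0.3,-1.5],"turn":0,"jaw":0.1},{"linear":[0,0.5,-2.5],"turn":0,"jaw":0.1},{"linear":[0,0.5,-2.5],"turn":0,"jaw":0.1},{"linear":[0,0.8,-3.6],"turn":0,"jaw":0.1},{"linear":[0,0.9,-3.6],"turn":0,"jaw":0.1},{"linear":[0,1,-3.6],"turn":0,"jaw":0.1},{"linear":[0,1.1,-3.6],"turn":0,"jaw":0.1},{"linear":[0,1.5,-4.5],"turn":0,"jaw":0.1}]' >/dev/null; python3 f.py
python3 -m inch '[{"linear":[0,1.6,-4.5],"turn":0,"jaw":0.1},{"linear":[0,1.6,-4.5],"turn":0,"jaw":0.1},{"linear":[0,3.4,-8.7],"turn":0,"jaw":0.1},{"linear":[0,3.7,-8.6],"turn":0,"jaw":0.1},{"linear":[0,4.2,-8.4],"turn":0,"jaw":0.1},{"linear":[0,4.3,-8.1],"turn":0,"jaw":0.1},{"linear":[0,5.4,-7.8],"turn":0,"jaw":0.1},{"linear":[0,5.7,-7.6],"turn":0,"jaw":0.1}]' >/dev/null; python3 f.py
python3 -m inch '[{"linear":[0,6.2,-7.2],"turn":0,"jaw":0.1},{"linear":[0,6.4,-7],"turn":0,"jaw":0.1},{"linear":[0,4,-3.7],"turn":0,"jaw":0.1},{"linear":[0,0,0],"turn":0,"jaw":0.1}]' >/dev/null; python3 f.py
```

```text
theta 0.549 R 187.7 Ftan -3.3 Frad -11.2 x -178.0 z 59.7
theta 0.189 R 185.6 Ftan 2.2 Frad -28.4 x -143.9 z 117.3
theta 0.068 R 186.2 Ftan -0.1 Frad -30.7 x -129.2 z 134.1
```

```bash
python3 -m inch '[{"linear":[0,1.2,1.2],"turn":0,"jaw":0.1},{"linear":[0,1.2,1.2],"turn":0,"jaw":0.1},{"linear":[0,0,0],"turn":0,"jaw":0.1}]'; python3 f.py
```

```text
t: 35.92
tool_pos: [0.5394, -0.1504, 0.2821]
eef_rot: [[-0.07, 0.998, -0.001], [0.998, 0.07, -0.0], [-0.0, -0.001, -1.0]]
ft_force: [5.8, -1.0, -1.9]
gripper_width: 0.0221
grasp_force: 56.3
theta 0.076 R 186.1 Ftan 2.7 Frad -5.4 x -130.0 z 133.1
```

```bash
python3 -m inch '[{"linear":[0,3.4,-3],"turn":0,"jaw":0.1},{"linear":[0,0,0],"turn":0,"jaw":0.1}]' >/dev/null; python3 f.py
python3 -m inch '[{"linear":[0,3.4,-3],"turn":0,"jaw":0.1},{"linear":[0,0,0],"turn":0,"jaw":0.1}]' >/dev/null; python3 f.py
python3 -m inch '[{"linear":[0,2,-1.8],"turn":0,"jaw":0.1},{"linear":[0,0,0],"turn":0,"jaw":0.1}]' >/dev/null; python3 f.py
```

```text
theta 0.055 R 186.1 Ftan -0.2 Frad -7.3 x -127.3 z 135.8
theta 0.025 R 186.2 Ftan 0.0 Frad -4.7 x -123.3 z 139.6
theta 0.012 R 186.4 Ftan -3.1 Frad -4.1 x -121.6 z 141.3
```

```bash
python3 -m inch '[{"linear":[0,1.5,-1.4],"turn":0,"jaw":0.1},{"linear":[0,0,0],"turn":0,"jaw":0.1}]' >/dev/null; python3 f.py
python3 -m inch '[{"linear":[0,1.2,-1.2],"turn":0,"jaw":0.1},{"linear":[0,0,0],"turn":0,"jaw":0.1}]' >/dev/null; python3 f.py
python3 - <<'E'
from h import *
S=snapshot("scene"); S0=cv2.imread("pics/s7.png")
for n,I in(("before",S0),("now",S)):
    h=cv2.cvtColor(I,cv2.COLOR_BGR2HSV); m=cv2.inRange(h,(0,150,80),(8,255,255))|cv2.inRange(h,(172,150,80),(180,255,255))
    for c in (168,170,172,192,194,196,198):
        y=np.flatnonzero(m[160:200,c])+160; print(n,c,(y.min(),y.max()) if len(y) else None)
E
```

```text
theta 0.012 R 186.6 Ftan -13.9 Frad -7.8 x -121.7 z 141.4
theta 0.012 R 186.7 Ftan -18.9 Frad -11.0 x -121.8 z 141.5
before 168 (np.int64(174), np.int64(180))
before 170 (np.int64(174), np.int64(180))
before 172 (np.int64(174), np.int64(180))
before 192 (np.int64(172), np.int64(179))
before 194 (np.int64(172), np.int64(177))
before 196 (np.int64(172), np.int64(178))
before 198 (np.int64(172), np.int64(177))
now 168 (np.int64(174), np.int64(180))
now 170 (np.int64(174), np.int64(180))
now 172 (np.int64(174), np.int64(180))
now 192 (np.int64(173), np.int64(178))
now 194 (np.int64(173), np.int64(178))
now 196 (np.int64(173), np.int64(178))
now 198 (np.int64(172), np.int64(177))
```

The lever is back against its rest stop, and the picture matches the one before pressing. I'll unload, open and rise.

```bash
python3 -m inch '[{"linear":[0,-1.8,1.6],"turn":0,"jaw":0.1},{"linear":[0,0,0],"turn":0,"jaw":0.3},{"linear":[0,0,0],"turn":0,"jaw":0.6},{"linear":[0,0,0],"turn":0,"jaw":0.7},{"linear":[0,0,0],"turn":0,"jaw":0.7}]'
python3 -m inch '[{"linear":[0,0,-20],"turn":0,"jaw":0.7},{"linear":[0,0,-40],"turn":0,"jaw":0.7},{"linear":[0,0,-50],"turn":0,"jaw":0.7},{"linear":[-30,-40,-10],"turn":0,"jaw":0.7},{"linear":[-30,-40,0],"turn":0,"jaw":0.7},{"linear":[-30,-40,0],"turn":0,"jaw":0.7},{"linear":[0,0,0],"turn":0,"jaw":0.7}]'
python3 - <<'E'
from h import *
np.set_printoptions(precision=4,suppress=True)
T=snapshot("top"); S=snapshot("scene"); cv2.imwrite("pics/t8.png",T); cv2.imwrite("pics/s8.png",S)
for n,I,f in(("top",T,"pics/top0.png"),("scene",S,"pics/scene0.png")):
    I0=cv2.imread(f); d=[]
    for k in(I0,I):
        h=cv2.cvtColor(k,cv2.COLOR_BGR2HSV); m=cv2.inRange(h,(0,150,80),(8,255,255))|cv2.inRange(h,(172,150,80),(180,255,255))
        b=(295,330,155,185) if n=="top" else (160,215,165,190)
        ys,xs=np.nonzero(m[b[2]:b[3],b[0]:b[1]]); d.append((xs.mean()+b[0],ys.mean()+b[2],len(xs)))
    print(n,"grip before/now",np.round(d,2))
h=cv2.cvtColor(T,cv2.COLOR_BGR2HSV); m=cv2.inRange(h,(100,120,40),(125,255,200)); w=m[150:215,255:295]; ys,xs=np.nonzero(w); print("blue",len(xs),xs.min()+255,xs.max()+255,ys.min()+150,ys.max()+150)
k=ys>=ys.max()-2; print("tail",cast("top",(xs[k].mean()+255,ys.max()+150.5),.068), np.c_[xs[k]+255,ys[k]+150].tolist()[:30])
E
```

```text
t: 37.85
tool_pos: [0.5498, -0.1496, 0.292]
eef_rot: [[-0.07, 0.998, 0.002], [0.998, 0.07, -0.0], [-0.0, 0.002, -1.0]]
ft_force: [-0.1, 0.6, -0.5]
gripper_width: 0.0598
grasp_force: 0.0
t: 38.72
tool_pos: [0.4328, -0.2511, 0.4127]
eef_rot: [[-0.063, 0.998, 0.002], [0.998, 0.063, -0.002], [-0.002, 0.002, -1.0]]
ft_force: [1.0, 0.1, 0.1]
gripper_width: 0.06
grasp_force: 0.0
top grip before/now [[311.04 169.34 118.  ]
 [311.21 169.29 117.  ]]
scene grip before/now [[183.83 175.87 229.  ]
 [183.79 175.89 230.  ]]
blue 17 269 282 195 196
tail [ 0.4765 -0.0297  0.068 ] [[275, 195], [276, 195], [277, 195], [278, 195], [279, 195], [280, 195], [281, 195], [282, 195], [269, 196], [270, 196], [271, 196], [272, 196], [273, 196], [274, 196], [275, 196], [276, 196], [277, 196]]
```

```bash
python3 -m inch '[{"linear":[0,0,0],"turn":0,"jaw":0.7},{"linear":[0,0,0],"turn":0,"jaw":0.7}]' | head -1; python3 -c "
from workcell import hand_in
print(hand_in())"
```

```text
t: 39.08
the job is handed in; nothing more can be done
None
```

I handed the job in at 39 s: the carrier is home against the stop, the connector was pressed until the lever came up solid (25 N at the grip, held about a second), and the lever was eased back to rest. I judged the seating by feel only, because the press head hides the connector from both cameras.

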